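# Log three finished shapes on the bench counter

### The job

Three acrylic shapes for the sign have been finished: log them on the stroke counter with the orange lever. Push that lever all the way down exactly three times, letting it rise all the way after each push, so that the counter wheel moves on by three places; do not press the lever of the blue counter.

Things in the scene. Friction and masses are not known exactly. Their poses are not given: they have to be found in the camera images.
- orange_lever_pad (a point): centre of the top face of the orange press pad (36 x 44 x 12 mm) at the lever's end. Own x points level from pad to machine, y along the axle, z up. At rest 131 mm above the table, sloping 16.5 degrees (free end up); fully down 51 mm high, shifted under 8 mm sideways. Press straight down with closed fingertips; a spring lifts it in 0.3 s. The fixed housing, 148 mm high, begins 80 mm behind it.
- orange_lever (a joint): angle of the orange counter's lever, rad: 0 up (rest), 0.576 fully down on a firm stop. Level axle 85 mm above the table, 140 mm from the pad. Pushing down takes about 4 N at the top, 8 N just before the stop. The ratchet turns the wheel on the way down only and catches the next tooth only after the lever is back up (below 0.05 rad).
- orange_wheel (a joint): angle of the orange counter's wheel, rad: about 0 at the start, 0.419 (24 degrees, one place) more per full push, about 1.257 after three; it stays where it is left. It carries a drum, 88 mm across, of 15 segments, white and black but one green, seen through the clear guard on the machine's left half; after three places the green one is under the black pointer bar on top.
- blue_lever (a joint): angle of the lever, with a blue pad, of a second counter, otherwise equal to the orange one, to be left alone: 0 up, 0.576 fully down. One counter stands to the left and one to the right, either way round, each with its lever towards the robot, turned up to 23 degrees.

How it is judged:
On the way, in this order (a step that is already met when the one before it is completed fails the run):
1. first full stroke: the orange wheel has moved on one place and its lever is up again (value of joint orange_wheel above 0.25 rad and value of joint orange_lever below 0.06 rad), for 0.05 s.
2. second full stroke: the wheel has moved on two places and the lever is up again (value of joint orange_wheel above 0.66 rad and value of joint orange_lever below 0.06 rad), for 0.05 s.
At the end, for the whole second after the job is handed in: the orange counter's wheel stands three places on (1.257 rad, within about 0.19 rad or 11 degrees), its lever is up again (below 0.08 rad) and the blue lever is up (value of joint orange_wheel between 1.07 and 1.45 rad and value of joint each of orange_lever, blue_lever below 0.08 rad); the robot touches nothing.
It fails at once if the orange counter is advanced by a fourth place (value of joint orange_wheel above 1.5 rad).
It fails at once if the blue counter's lever is pressed (more than 0.2 rad) (value of joint blue_lever above 0.2 rad).
It also fails if it takes over 42 s, if anything falls off the work surface, if the arm or the gripper's body presses on something with over 40 N, if the wrist force passes 120 N, or if a joint passes its speed limit or range.

### The arm

A 6-joint arm with a two-finger parallel gripper is mounted at the origin on the work surface. World frame = base frame: x ahead of the robot, y to its left, z up, the work surface at z = 0. Lengths are in m, angles in rad, forces in N, time in s.
With the tool pointing down it reaches from about 0.35 to 0.775 m from the base axis. Payload 5.5 kg.
Tool frame: the origin (TCP) lies at the very end of the fingers, on their centre line; the grasp point (between the pads) lies 19 mm behind it (env.grasp_offset is the distance from the TCP to the grasp point, in m); z points along the fingers, x is the direction in which the jaws open and shut, and the axes are right-handed (so a half turn about z gives the same grasp; the last joint's range is limited). The gripper opens to 85 mm and grips with 20 to 120 N. Pads are 22 mm wide; open, the fingers measure 114 mm over their backs; the gripper's body (76 mm by 85 mm) begins 54 mm behind the grasp point. The pads swing forward as they close: fully open they stand 13 mm farther back than shut.
Start: joints at [-1.404, 0.313, 0.046, 1.304, 0, 1.431], TCP at [0.174, -0.548, 0.231] pointing down, gripper open.
Joint ranges: [-2.76, 2.76], [-0.86, 1.69], [-1.03, 1.26], [-2.2, 2.34], [-1.47, 1.5], [-3.14, 3.14]. Speed limits (rad/s): [2.57, 2.57, 3.14, 3.14, 3.14, 3.14].

### API

Orientations are given as a unit quaternion [w, x, y, z].
In Python, from workcell import status, viewer, env gives the robot as it stands.
- The arm moves only by the tool carry_out, never from a script. Its argument "plan" is a list of rows, each an object of numbers: "x", "y", "z": the shift along the tool's x, y, z in m; "ax", "ay", "az": the turn, a rotation vector about the tool's x, y, z in rad; "hand": the opening, from 0 (shut) to 1 (fully open). In form: [{"x": .., "y": .., "z": .., "ax": .., "ay": .., "az": .., "hand": ..}, ...]. A call has 1 to 12 rows; each row is the pose to reach, as a shift and turn from the pose measured when the call began, along the tool's axes at that moment; what a row does not reach only later rows make up. A row lasts 1/12 s, in which the tool goes at most 41.7 mm and 7.16 degrees, less where a joint would pass 70% of its speed; a pose out of reach is approached as far as the arm can. A call with a gripper value outside its range is refused whole. The fingers move at their own pace and stop on an object; "squeeze" is the grip in N (left out, the last holds). Time passes only in rows, so rows that repeat a pose let the fingers close. It gives the time, the measured TCP pose, the force and the opening at its end, in the units of the state.
- status.get_state(): the state, without advancing time (a new reading comes with each control period).
- viewer.read_camera(name): name is "scene" or "side" or "wrist"; returns the picture (480x640x3 uint8, red, green, blue); there is no depth.
- viewer.camera_model(name): a dict with "vfov" (degrees; the focal length in pixels is half the picture's height over the tangent of half this angle, whatever the lens; pixels are square), "cx", "cy" (the principal point, pixels), "k1" (the pictures are not rectified: a ray, as slopes to the right and down, at radius r is drawn at 1 + k1 r^2 times it, then the intrinsics apply), "T" (4x4, takes a point from camera to world coordinates). Camera axes: x right, y down, z forward; pixel columns grow to the right and rows downward; lengths in m; the calibration is good to about 2 mm. A picture is of the moment at which its call begins: read the wrist's pose just before it. camera_model takes no time and is no camera call; for the wrist camera it gives the pose at the moment of the call.
- env.hand_in(): hands the job in, once; it reports no verdict.
The state is a dict: "clock": time; "joint_pos": joint angles; "qvel": joint speeds; "tau": joint torques, N m; "tcp_pos": TCP position; "orientation": TCP orientation; "wrist_force": force on the tool from outside, world axes, zero at the start; "ft_torque": the same for the moment, N m; "finger_gap": finger opening in m.
Only numpy, scipy, OpenCV 4.12 (cv2) and the standard library are available. Lean on these libraries where they do the work, as an engineer would, in place of code of your own. Each camera call takes 0.05 s, during which the arm holds its last target.

## Working session

There is one attempt and no reset: what is moved stays moved. The work goes in short steps, Python scripts to look and compute and a tool call to move; the robot and the scene stay as the last step left them, time stands still between calls to the robot, and variables do not carry over. Pictures are saved under pics/ and viewed, and the job is handed in when it is done.

Besides the shell and the picture viewer there is one more tool, called in YAML: its name, and indented under it one key for each argument. carry_out: Moves the arm, as the interface text tells. Its arguments: {"type":"object","properties":{"plan":{"type":"array"},"squeeze":{"type":"number"}},"required":["plan"]}

```bash
mkdir -p pics; python3 - <<'E'
from workcell import status, viewer, env
import cv2
for n in ["scene","side"]:
    im=viewer.read_camera(n); cv2.imwrite(f"pics/{n}0.png",im[:,:,::-1])
    m=viewer.camera_model(n); print(n,m)
s=status.get_state(); print(s)
E
```

```text
scene {'vfov': 43.87337822923811, 'cx': 310.01409811354733, 'cy': 229.5680290956815, 'k1': -0.03787165564240474, 'T': array([[-2.18815357e-02,  6.19730871e-01, -7.84509303e-01,
         1.63144573e+00],
       [ 9.99611190e-01, -2.50009944e-06, -2.78831331e-02,
         2.90069517e-03],
       [-1.72819997e-02, -7.84814404e-01, -6.19489858e-01,
         9.30280041e-01],
       [ 0.00000000e+00,  0.00000000e+00,  0.00000000e+00,
         1.00000000e+00]])}
side {'vfov': 43.658610748267776, 'cx': 317.25136888986094, 'cy': 250.50148618721602, 'k1': -0.1285706735034216, 'T': array([[-0.91522918, -0.27234389,  0.29695851,  0.28647765],
       [-0.40291614,  0.61170077, -0.68079421,  0.71895137],
       [ 0.00376039, -0.7427321 , -0.66957814,  0.90206379],
       [ 0.        ,  0.        ,  0.        ,  1.        ]])}
{'clock': 0.1, 'joint_pos': array([-1.40359091e+00,  3.13964033e-01,  4.50949847e-02,  1.30361519e+00,
       -3.34761608e-05,  1.43121859e+00]), 'qvel': array([ 0.00063675, -0.00153796,  0.00297498, -0.00132968, -0.00101726,
        0.00054217]), 'tau': array([ 3.79864359e-03, -4.81724346e+01,  2.99244851e+01,  1.26842372e-02,
       -1.24766612e-05, -5.87998727e-06]), 'tcp_pos': array([ 0.173562 , -0.5476953,  0.230477 ]), 'orientation': array([-5.76469162e-04,  8.06843433e-01, -5.90764726e-01, -6.16624887e-04]), 'wrist_force': array([0.13842485, 0.14509896, 0.25078086]), 'ft_torque': array([-0.01590774,  0.00450225,  0.05555247]), 'finger_gap': 0.0854337076447051}
```

View pics/scene0.png

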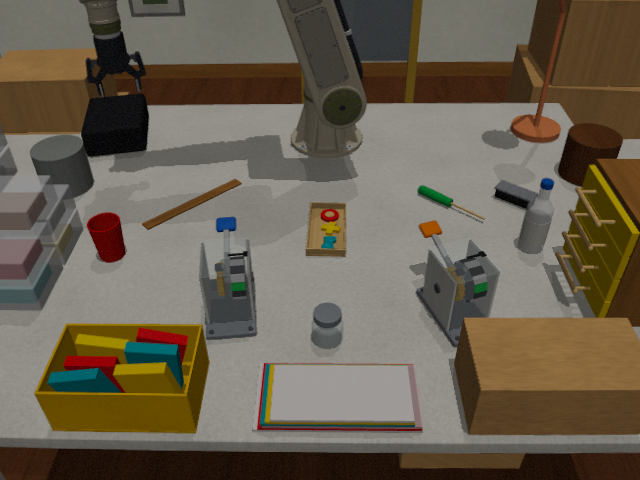

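View pics/side0.png

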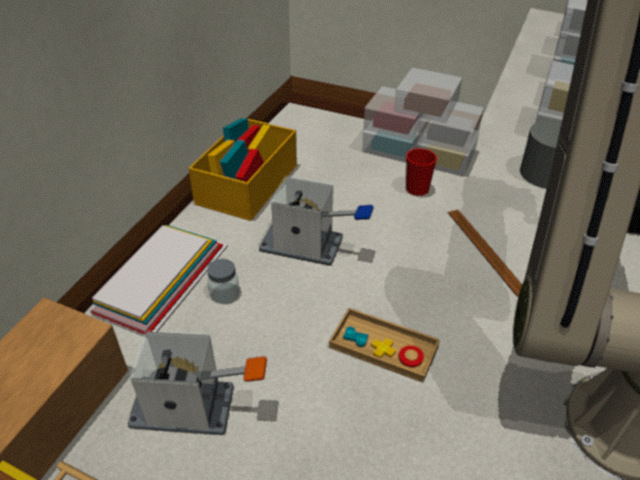

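The scene view has the orange pad at about (431,229) and the blue at about (226,224). The side view has the orange pad at about (256,369). The orange counter stands on the robot's left (+y). Next I triangulate the pad.

```bash
cat > h.py <<'E'
import numpy as np, cv2
from workcell import status, viewer, env
def K(m): 
    f=240/np.tan(np.radians(m['vfov'])/2); return np.array([[f,0,m['cx']],[0,f,m['cy']],[0,0,1]]),np.array([m['k1'],0,0,0,0.])
def ray(m,p):
    k,d=K(m); u=cv2.undistortPoints(np.array([[p]],float),k,d)[0,0]
    v=m['T'][:3,:3]@np.array([u[0],u[1],1]); return m['T'][:3,3],v/np.linalg.norm(v)
def plane(m,p,z):
    o,v=ray(m,p); return o+v*(z-o[2])/v[2]
def tri(ms,ps):
    A=np.zeros((3,3));b=np.zeros(3);R=[]
    for m,p in zip(ms,ps):
        o,v=ray(m,p);P=np.eye(3)-np.outer(v,v);A+=P;b+=P@o;R.append((o,P))
    x=np.linalg.solve(A,b); return x,[np.linalg.norm(P@(x-o)) for o,P in R]
def mask(im,col):
    h=cv2.cvtColor(im,cv2.COLOR_RGB2HSV)
    lo,hi=((5,200,90),(15,255,255)) if col=='o' else ((105,180,60),(125,255,255))
    return cv2.inRange(h,lo,hi)
E
python3 - <<'E'
from h import *
ms=[viewer.camera_model(n) for n in("scene","side")]
roi={"scene":(400,200,460,260),"side":(225,340,290,400)}
for n in roi:
    im=cv2.imread(f"pics/{n}0.png")[:,:,::-1].copy(); x0,y0,x1,y1=roi[n]
    c=im[y0:y1,x0:x1]; M=mask(c,'o')
    cnt=max(cv2.findContours(M,0,1)[0],key=cv2.contourArea)
    print(n,cv2.contourArea(cnt),cv2.boundingRect(cnt),cv2.minAreaRect(cnt))
    v=c.max(2)[M>0]; print(np.percentile(v,[5,25,50,75,95]))
    cv2.imwrite(f"pics/{n}_crop.png",cv2.resize(c[:,:,::-1],None,fx=8,fy=8,interpolation=0))
E
python3 -c "
import cv2,numpy as np
a=cv2.imread('pics/scene_crop.png');b=cv2.imread('pics/side_crop.png')
h=480;cv2.imwrite('pics/cc.png',cv2.resize(np.hstack([a[:h],b[:h]]),(800,384)))"
```

```text
scene 209.0 (19, 21, 23, 16) ((30.14706039428711, 28.588237762451172), (13.824529647827148, 19.887920379638672), 75.96376037597656)
[111. 148. 157. 158. 159.]
side 365.5 (20, 17, 21, 24) ((30.0, 28.5), (20.0, 23.0), 0.0)
[135.2 168.  174.  176.  179. ]
```

View pics/cc.png

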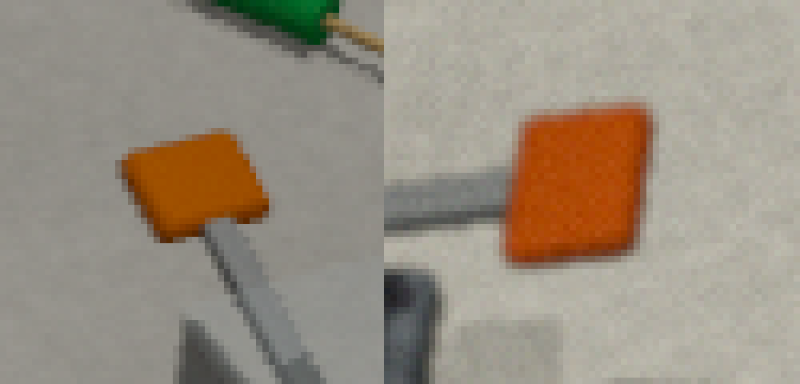

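```bash
python3 - <<'E'
from h import *
ms=[viewer.camera_model(n) for n in("scene","side")]
p=[(429.9,227.7),(254.7,368.0)]
print(tri(ms,p)); 
for m,q in zip(ms,p): print(plane(m,q,.131))
# machine heading: orange base plate corners in scene & lever direction
for q in [(434,240),(459,270)]: print('lever',plane(ms[0],q,.12))
# side lever shadow-independent: lever root / pad on side
cr=[[(122,158),(222,130),(267,203),(165,228)],[(384+140,118),(384+265,106),(384+250,245),(384+122,260)]]
for i,(x0,y0) in enumerate([(400,200),(225,340)]):
    C=[]
    for u,v in cr[i]:
        uu=(u-(384 if i else 0))/6.4+x0-.5
        C.append(plane(ms[i],(uu,v/6.4+y0-.5),.131))
    C=np.array(C);print(C.round(3),[np.linalg.norm(C[k]-C[k-1]).round(3) for k in range(4)])
# blue
for n,m in zip(("scene","side"),ms):
    im=cv2.imread(f"pics/{n}0.png")[:,:,::-1].copy();M=mask(im,'b')
    cn=[c for c in cv2.findContours(M,0,1)[0] if cv2.contourArea(c)>60]
    for c in cn:
        q=cv2.minAreaRect(c)[0];print(n,q,plane(m,q,.131))
E
```

```text
(array([0.60835775, 0.22758379, 0.12741963]), [np.float64(0.00021808986408431005), np.float64(0.00021808986408424126)])
[0.61272933 0.22642269 0.131     ]
[0.60693659 0.23008118 0.131     ]
lever [0.64132402 0.23247842 0.12      ]
lever [0.7366542  0.26932762 0.12      ]
[[0.6   0.203 0.131]
 [0.585 0.24  0.131]
 [0.625 0.249 0.131]
 [0.638 0.213 0.131]] [np.float64(0.039), np.float64(0.039), np.float64(0.041), np.float64(0.038)]
[[0.629 0.218 0.131]
 [0.602 0.202 0.131]
 [0.585 0.241 0.131]
 [0.612 0.258 0.131]] [np.float64(0.044), np.float64(0.032), np.float64(0.043), np.float64(0.031)]
scene (225.73822021484375, 224.0970458984375) [ 0.59982202 -0.21906942  0.131     ]
scene (547.0, 184.0) [0.44391467 0.52843884 0.131     ]
side (363.0, 212.0) [ 0.58982725 -0.21272077  0.131     ]
```

Both views agree. The pad's top centre is about (0.609, 0.228, 0.13), and the triangulated height of 0.127 compares with the given 0.131. The machine's heading is about 20°. Blue is far away at y≈-0.22. I'll close the fingers and go over there high, turning the tool to keep joint 6 in range.

carry_out:
  plan:
    - {"x": -0.025, "y": -0.027, "z": -0.02, "az": -0.11, "hand": 0}
    - {"x": -0.05, "y": -0.054, "z": -0.03, "az": -0.22, "hand": 0}
    - {"x": -0.075, "y": -0.08, "z": -0.03, "az": -0.33, "hand": 0}
    - {"x": -0.1, "y": -0.107, "z": -0.03, "az": -0.44, "hand": 0}
    - {"x": -0.125, "y": -0.133, "z": -0.03, "az": -0.55, "hand": 0}
    - {"x": -0.15, "y": -0.16, "z": -0.03, "az": -0.66, "hand": 0}
    - {"x": -0.175, "y": -0.187, "z": -0.03, "az": -0.77, "hand": 0}
    - {"x": -0.2, "y": -0.213, "z": -0.03, "az": -0.88, "hand": 0}
    - {"x": -0.225, "y": -0.24, "z": -0.03, "az": -0.99, "hand": 0}
    - {"x": -0.25, "y": -0.267, "z": -0.03, "az": -1.1, "hand": 0}
    - {"x": -0.275, "y": -0.293, "z": -0.03, "az": -1.21, "hand": 0}
    - {"x": -0.305, "y": -0.323, "z": -0.03, "az": -1.32, "hand": 0}
  squeeze: 30

```text
schema error: expected keys x, y, z, ax, ay, az, hand
```

```bash
cat > go.py <<'E'
import sys
from h import *
from scipy.spatial.transform import Rotation as R
s=status.get_state(); q=s['orientation']; r=R.from_quat(np.r_[q[1:],q[0]])
x,y,z,yaw=map(float,sys.argv[1:5])
c,sn=np.cos(np.radians(yaw)),np.sin(np.radians(yaw))
G=R.from_matrix(np.array([[c,sn,0],[sn,-c,0],[0,0,-1]]))
print('t',s['clock'],'tcp',s['tcp_pos'].round(4),'q',s['joint_pos'].round(2),'F',s['wrist_force'].round(2),'gap',round(s['finger_gap'],4))
print('shift',(r.inv().apply(np.array([x,y,z])-s['tcp_pos'])).round(4),'turn',(r.inv()*G).as_rotvec().round(3))
E
python3 go.py 0.604 0.226 0.2 110
```

```text
t 0.1 tcp [ 0.1736 -0.5477  0.2305] q [-1.4   0.31  0.05  1.3  -0.    1.43] F [0.14 0.15 0.25] gap 0.0854
shift [-0.6075 -0.644   0.0316] turn [3.000e-03 0.000e+00 3.099e+00]
```

carry_out:
  plan:
    - {"x": -0.025, "y": -0.027, "z": -0.02, "ax": 0, "ay": 0, "az": -0.11, "hand": 0}
    - {"x": -0.05, "y": -0.054, "z": -0.03, "ax": 0, "ay": 0, "az": -0.22, "hand": 0}
    - {"x": -0.075, "y": -0.08, "z": -0.03, "ax": 0, "ay": 0, "az": -0.33, "hand": 0}
    - {"x": -0.1, "y": -0.107, "z": -0.03, "ax": 0, "ay": 0, "az": -0.44, "hand": 0}
    - {"x": -0.125, "y": -0.133, "z": -0.03, "ax": 0, "ay": 0, "az": -0.55, "hand": 0}
    - {"x": -0.15, "y": -0.16, "z": -0.03, "ax": 0, "ay": 0, "az": -0.66, "hand": 0}
    - {"x": -0.175, "y": -0.187, "z": -0.03, "ax": 0, "ay": 0, "az": -0.77, "hand": 0}
    - {"x": -0.2, "y": -0.213, "z": -0.03, "ax": 0, "ay": 0, "az": -0.88, "hand": 0}
    - {"x": -0.225, "y": -0.24, "z": -0.03, "ax": 0, "ay": 0, "az": -0.99, "hand": 0}
    - {"x": -0.25, "y": -0.267, "z": -0.03, "ax": 0, "ay": 0, "az": -1.1, "hand": 0}
    - {"x": -0.275, "y": -0.293, "z": -0.03, "ax": 0, "ay": 0, "az": -1.21, "hand": 0}
    - {"x": -0.305, "y": -0.323, "z": -0.03, "ax": 0, "ay": 0, "az": -1.32, "hand": 0}
  squeeze: 30

```text
clock: 1.1
tcp_pos: [0.3893, -0.1588, 0.2609]
orientation: [-0.001, 1.0, 0.03, -0.0]
wrist_force: [0.4, 0.0, -1.2]
finger_gap: -0.0001
```

```bash
python3 go.py 0.604 0.226 0.2 110
```

```text
t 1.1 tcp [ 0.3893 -0.1588  0.2609] q [-0.58  0.01 -0.25  1.32  0.    0.93] F [ 0.41  0.03 -1.16] gap -0.0001
shift [ 0.2375 -0.3711  0.0613] turn [-1.000e-03 -1.000e-03 -1.859e+00]
```

carry_out:
  plan:
    - {"x": 0.02, "y": -0.031, "z": 0.0, "ax": 0, "ay": 0, "az": -0.12, "hand": 0}
    - {"x": 0.04, "y": -0.062, "z": 0.0, "ax": 0, "ay": 0, "az": -0.24, "hand": 0}
    - {"x": 0.06, "y": -0.093, "z": 0.0, "ax": 0, "ay": 0, "az": -0.36, "hand": 0}
    - {"x": 0.08, "y": -0.124, "z": 0.0, "ax": 0, "ay": 0, "az": -0.48, "hand": 0}
    - {"x": 0.1, "y": -0.155, "z": 0.0, "ax": 0, "ay": 0, "az": -0.6, "hand": 0}
    - {"x": 0.12, "y": -0.186, "z": 0.0, "ax": 0, "ay": 0, "az": -0.72, "hand": 0}
    - {"x": 0.14, "y": -0.217, "z": 0.0, "ax": 0, "ay": 0, "az": -0.84, "hand": 0}
    - {"x": 0.16, "y": -0.248, "z": 0.0, "ax": 0, "ay": 0, "az": -0.96, "hand": 0}
    - {"x": 0.18, "y": -0.279, "z": 0.01, "ax": 0, "ay": 0, "az": -1.08, "hand": 0}
    - {"x": 0.2, "y": -0.31, "z": 0.02, "ax": 0, "ay": 0, "az": -1.2, "hand": 0}
    - {"x": 0.22, "y": -0.341, "z": 0.03, "ax": 0, "ay": 0, "az": -1.32, "hand": 0}
    - {"x": 0.2375, "y": -0.371, "z": 0.03, "ax": 0, "ay": 0, "az": -1.43, "hand": 0}

```text
clock: 2.1
tcp_pos: [0.6036, 0.2275, 0.2282]
orientation: [-0.002, 0.733, 0.68, -0.001]
wrist_force: [0.9, -1.7, 0.1]
finger_gap: -0.0
```

```bash
python3 go.py 0.604 0.226 0.18 110
```

```text
t 2.1 tcp [0.6036 0.2275 0.2282] q [0.24 0.46 0.25 1.37 0.   0.31] F [ 0.9  -1.68  0.08] gap -0.0
shift [-0.0015  0.0007  0.0482] turn [-0.004 -0.001 -0.423]
```

carry_out:
  plan:
    - {"x": 0, "y": 0, "z": 0.02, "ax": 0, "ay": 0, "az": -0.12, "hand": 0}
    - {"x": 0, "y": 0, "z": 0.04, "ax": 0, "ay": 0, "az": -0.24, "hand": 0}
    - {"x": -0.001, "y": 0.001, "z": 0.048, "ax": 0, "ay": 0, "az": -0.36, "hand": 0}
    - {"x": -0.001, "y": 0.001, "z": 0.048, "ax": 0, "ay": 0, "az": -0.42, "hand": 0}
    - {"x": -0.001, "y": 0.001, "z": 0.048, "ax": 0, "ay": 0, "az": -0.42, "hand": 0}

```text
clock: 2.52
tcp_pos: [0.6034, 0.2265, 0.1783]
orientation: [-0.003, 0.574, 0.819, -0.002]
wrist_force: [-0.1, -0.1, 0.4]
finger_gap: 0.0
```

```bash
python3 go.py 0.604 0.226 0.05 110; python3 - <<'E'
from h import *
a=viewer.read_camera("side");b=viewer.read_camera("scene");w=viewer.read_camera("wrist")
c=lambda i,x,y:cv2.resize(i[y:y+150,x:x+130],(390,450))
cv2.imwrite("pics/a1.png",np.hstack([c(a,190,290),c(b,370,150)])[:,:,::-1]); cv2.imwrite("pics/w1.png",w[:,:,::-1])
E
```

```text
t 2.5167 tcp [0.6034 0.2265 0.1783] q [ 0.23  0.47  0.15  1.26  0.   -0.11] F [-0.11 -0.15  0.41] gap 0.0
shift [-0.0009  0.0014  0.1283] turn [-0.007 -0.002 -0.002]
```

View pics/a1.png

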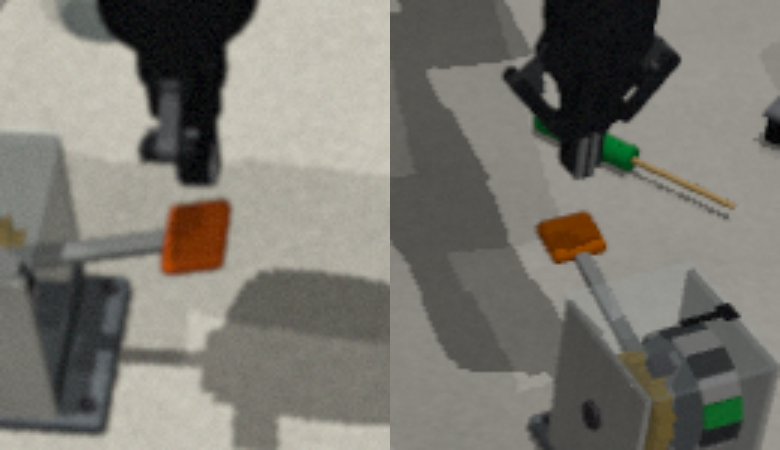

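View pics/w1.png

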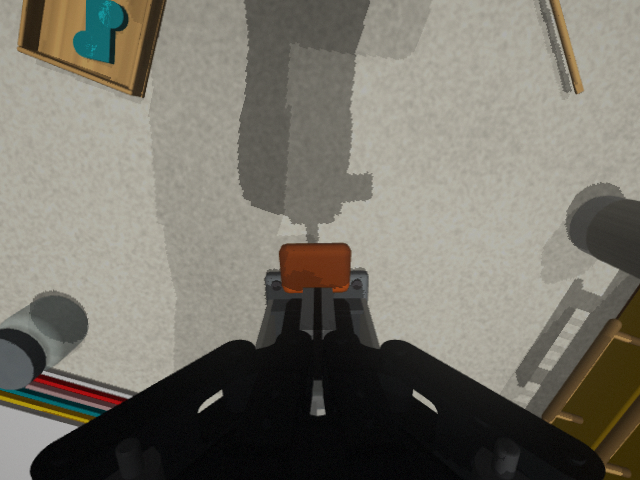

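```bash
python3 - <<'E'
from h import *
m=viewer.camera_model("wrist")
for q in [(280,245),(350,245),(282,288),(350,288),(315,266)]: print(plane(m,q,.131).round(4))
E
```

```text
[0.6005 0.2007 0.131 ]
[0.5864 0.2402 0.131 ]
[0.6272 0.2106 0.131 ]
[0.6129 0.2506 0.131 ]
[0.6063 0.225  0.131 ]
```

The wrist view agrees: pad centre (0.606, 0.225), edges about 42 mm apart, aligned with the tool. First press, stopping a little short so I can check the force.

carry_out:
  plan:
    - {"x": -0.001, "y": 0, "z": 0.015, "ax": -0.005, "ay": 0, "az": 0, "hand": 0}
    - {"x": -0.001, "y": 0, "z": 0.03, "ax": -0.005, "ay": 0, "az": 0, "hand": 0}
    - {"x": -0.001, "y": 0, "z": 0.045, "ax": -0.005, "ay": 0, "az": 0, "hand": 0}
    - {"x": -0.001, "y": 0, "z": 0.06, "ax": -0.005, "ay": 0, "az": 0, "hand": 0}
    - {"x": -0.001, "y": 0, "z": 0.075, "ax": -0.005, "ay": 0, "az": 0, "hand": 0}
    - {"x": -0.001, "y": 0, "z": 0.09, "ax": -0.005, "ay": 0, "az": 0, "hand": 0}
    - {"x": -0.001, "y": 0, "z": 0.105, "ax": -0.005, "ay": 0, "az": 0, "hand": 0}
    - {"x": -0.001, "y": 0, "z": 0.115, "ax": -0.005, "ay": 0, "az": 0, "hand": 0}
    - {"x": -0.001, "y": 0, "z": 0.118, "ax": -0.005, "ay": 0, "az": 0, "hand": 0}
    - {"x": -0.001, "y": 0, "z": 0.12, "ax": -0.005, "ay": 0, "az": 0, "hand": 0}

```text
clock: 3.5
tcp_pos: [0.6056, 0.2258, 0.0619]
orientation: [0.001, 0.576, 0.817, 0.002]
wrist_force: [-1.1, -0.4, 6.8]
finger_gap: -0.0002
```

```bash
python3 go.py 0.604 0.226 0.05 110; python3 - <<'E'
from h import *
a=viewer.read_camera("side");b=viewer.read_camera("scene")
c=lambda i,x,y:cv2.resize(i[y:y+150,x:x+130],(390,450))
cv2.imwrite("pics/a2.png",np.hstack([c(a,190,290),c(b,390,190)])[:,:,::-1])
E
```

```text
t 3.5 tcp [0.6056 0.2258 0.0619] q [ 0.23  0.54 -0.04  0.99  0.   -0.11] F [-1.09 -0.43  6.85] gap -0.0002
shift [ 0.0007 -0.0015  0.0119] turn [ 0.005 -0.001 -0.007]
```

View pics/a2.png

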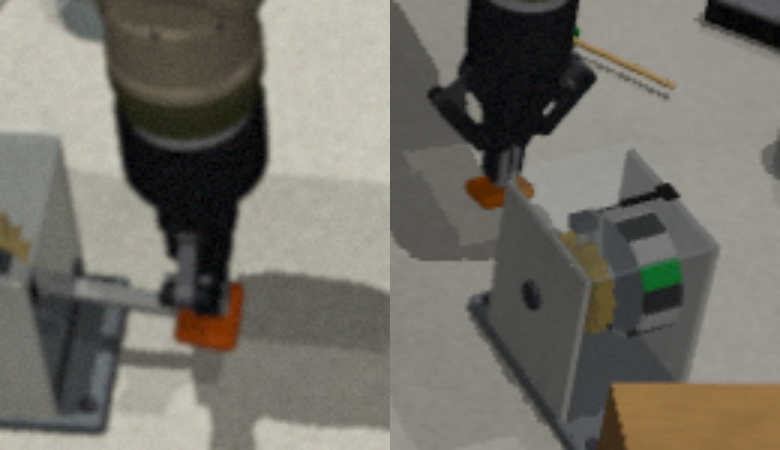

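The lever is nearly down, the wheel (green segment) has turned with it, and the force is 6.8 N. The gripper is clear of the housing. I'll push on to the stop.

carry_out:
  plan:
    - {"x": 0, "y": 0, "z": 0.005, "ax": 0, "ay": 0, "az": 0, "hand": 0}
    - {"x": 0, "y": 0, "z": 0.009, "ax": 0, "ay": 0, "az": 0, "hand": 0}
    - {"x": 0, "y": 0, "z": 0.012, "ax": 0, "ay": 0, "az": 0, "hand": 0}
    - {"x": 0, "y": 0, "z": 0.012, "ax": 0, "ay": 0, "az": 0, "hand": 0}

```text
clock: 3.93
tcp_pos: [0.6074, 0.2264, 0.0529]
orientation: [0.002, 0.577, 0.817, 0.004]
wrist_force: [-1.4, -0.0, 8.3]
finger_gap: -0.0003
```

carry_out:
  plan:
    - {"x": 0, "y": 0.001, "z": 0.004, "ax": 0, "ay": 0, "az": 0, "hand": 0}
    - {"x": 0, "y": 0.001, "z": 0.006, "ax": 0, "ay": 0, "az": 0, "hand": 0}
    - {"x": 0, "y": 0.001, "z": 0.006, "ax": 0, "ay": 0, "az": 0, "hand": 0}

```text
clock: 4.18
tcp_pos: [0.6078, 0.2266, 0.0519]
orientation: [0.003, 0.577, 0.816, 0.005]
wrist_force: [-12.3, -3.7, 24.7]
finger_gap: -0.0001
```

Force jumped to 25 N, so the lever is on its stop. Rising now.

carry_out:
  plan:
    - {"x": 0, "y": 0, "z": -0.02, "ax": 0, "ay": 0, "az": 0, "hand": 0}
    - {"x": 0, "y": 0, "z": -0.045, "ax": 0, "ay": 0, "az": 0, "hand": 0}
    - {"x": 0, "y": -0.002, "z": -0.07, "ax": 0, "ay": 0, "az": 0, "hand": 0}
    - {"x": 0, "y": -0.004, "z": -0.1, "ax": 0, "ay": 0, "az": 0, "hand": 0}
    - {"x": 0, "y": -0.004, "z": -0.12, "ax": 0, "ay": 0, "az": 0, "hand": 0}
    - {"x": 0, "y": -0.004, "z": -0.12, "ax": 0, "ay": 0, "az": 0, "hand": 0}
    - {"x": 0, "y": -0.004, "z": -0.12, "ax": 0, "ay": 0, "az": 0, "hand": 0}
    - {"x": 0, "y": -0.004, "z": -0.12, "ax": 0, "ay": 0, "az": 0, "hand": 0}
    - {"x": 0, "y": -0.004, "z": -0.12, "ax": 0, "ay": 0, "az": 0, "hand": 0}

```text
clock: 4.93
tcp_pos: [0.6021, 0.2245, 0.1704]
orientation: [0.002, 0.578, 0.816, 0.004]
wrist_force: [-0.8, -0.0, 0.5]
finger_gap: 0.0004
```

```bash
python3 go.py 0.604 0.226 0.05 110; python3 - <<'E'
from h import *
a=viewer.read_camera("side");b=viewer.read_camera("scene")
c=lambda i,x,y:cv2.resize(i[y:y+150,x:x+130],(390,450))
cv2.imwrite("pics/a3.png",np.hstack([c(a,190,290),c(b,390,190)])[:,:,::-1])
E
```

```text
t 4.9333 tcp [0.6021 0.2245 0.1704] q [ 0.23  0.46  0.11  1.22  0.   -0.11] F [-0.77 -0.02  0.49] gap 0.0004
shift [0.0007 0.0013 0.1204] turn [ 0.008 -0.001 -0.01 ]
```

View pics/a3.png

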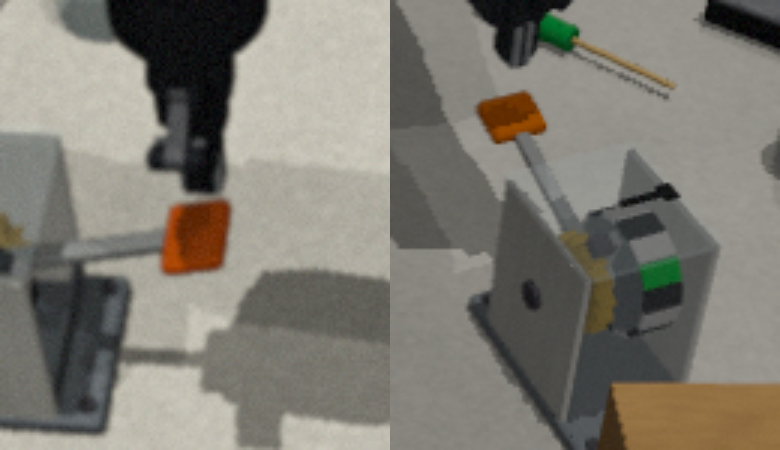

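Lever up, and the green segment stayed one place on. Second stroke.

carry_out:
  plan:
    - {"x": 0, "y": 0.001, "z": 0.015, "ax": 0.005, "ay": 0, "az": 0, "hand": 0}
    - {"x": 0, "y": 0.001, "z": 0.03, "ax": 0.005, "ay": 0, "az": 0, "hand": 0}
    - {"x": 0, "y": 0.001, "z": 0.045, "ax": 0.005, "ay": 0, "az": 0, "hand": 0}
    - {"x": 0, "y": 0.001, "z": 0.06, "ax": 0.005, "ay": 0, "az": 0, "hand": 0}
    - {"x": 0, "y": 0.001, "z": 0.075, "ax": 0.005, "ay": 0, "az": 0, "hand": 0}
    - {"x": 0, "y": 0.001, "z": 0.09, "ax": 0.005, "ay": 0, "az": 0, "hand": 0}
    - {"x": 0, "y": 0.001, "z": 0.103, "ax": 0.005, "ay": 0, "az": 0, "hand": 0}
    - {"x": 0, "y": 0.001, "z": 0.112, "ax": 0.005, "ay": 0, "az": 0, "hand": 0}
    - {"x": 0, "y": 0.001, "z": 0.118, "ax": 0.005, "ay": 0, "az": 0, "hand": 0}
    - {"x": 0, "y": 0.001, "z": 0.122, "ax": 0.005, "ay": 0, "az": 0, "hand": 0}
    - {"x": 0, "y": 0.001, "z": 0.124, "ax": 0.005, "ay": 0, "az": 0, "hand": 0}
    - {"x": 0, "y": 0.001, "z": 0.124, "ax": 0.005, "ay": 0, "az": 0, "hand": 0}

```text
clock: 6.03
tcp_pos: [0.6059, 0.226, 0.0512]
orientation: [0.002, 0.578, 0.816, 0.004]
wrist_force: [-6.6, -1.5, 27.8]
finger_gap: 0.0001
```

On the stop (28 N). Rising, then the check.

carry_out:
  plan:
    - {"x": 0, "y": 0, "z": -0.02, "ax": 0, "ay": 0, "az": 0, "hand": 0}
    - {"x": 0, "y": 0, "z": -0.045, "ax": 0, "ay": 0, "az": 0, "hand": 0}
    - {"x": 0, "y": -0.002, "z": -0.07, "ax": 0, "ay": 0, "az": 0, "hand": 0}
    - {"x": 0, "y": -0.002, "z": -0.1, "ax": 0, "ay": 0, "az": 0, "hand": 0}
    - {"x": 0, "y": -0.002, "z": -0.12, "ax": 0, "ay": 0, "az": 0, "hand": 0}
    - {"x": 0, "y": -0.002, "z": -0.12, "ax": 0, "ay": 0, "az": 0, "hand": 0}
    - {"x": 0, "y": -0.002, "z": -0.12, "ax": 0, "ay": 0, "az": 0, "hand": 0}
    - {"x": 0, "y": -0.002, "z": -0.12, "ax": 0, "ay": 0, "az": 0, "hand": 0}
    - {"x": 0, "y": -0.002, "z": -0.12, "ax": 0, "ay": 0, "az": 0, "hand": 0}

```text
clock: 6.78
tcp_pos: [0.6019, 0.2246, 0.1689]
orientation: [0.001, 0.578, 0.816, 0.002]
wrist_force: [0.5, -0.9, -0.4]
finger_gap: 0.0003
```

```bash
python3 go.py 0.604 0.226 0.05 110; python3 - <<'E'
from h import *
a=viewer.read_camera("side");b=viewer.read_camera("scene")
c=lambda i,x,y:cv2.resize(i[y:y+150,x:x+130],(390,450))
cv2.imwrite("pics/a4.png",np.hstack([c(a,190,290),c(b,390,190)])[:,:,::-1])
E
```

```text
t 6.7833 tcp [0.6019 0.2246 0.1689] q [ 0.23  0.46  0.11  1.22  0.   -0.11] F [ 0.52 -0.93 -0.44] gap 0.0003
shift [0.0005 0.0019 0.1189] turn [ 0.005 -0.001 -0.01 ]
```

View pics/a4.png

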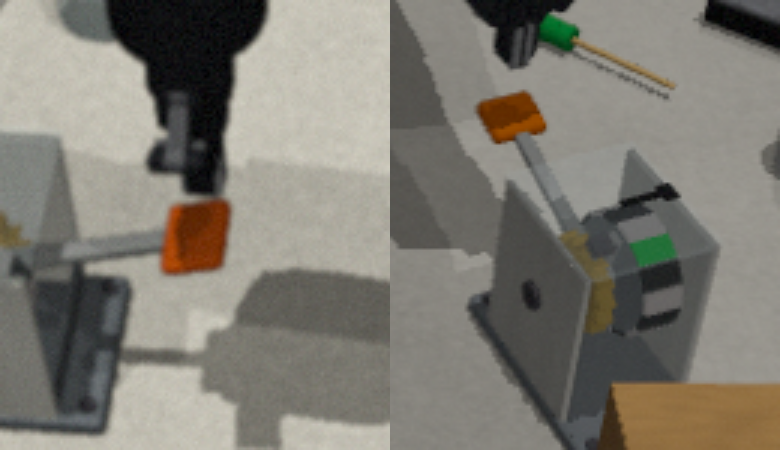

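Two places on, lever up. The green segment is now at crop pixel (655,248), one segment further up. Third stroke.

carry_out:
  plan:
    - {"x": 0, "y": 0.001, "z": 0.015, "ax": 0.005, "ay": 0, "az": 0, "hand": 0}
    - {"x": 0, "y": 0.001, "z": 0.03, "ax": 0.005, "ay": 0, "az": 0, "hand": 0}
    - {"x": 0, "y": 0.001, "z": 0.045, "ax": 0.005, "ay": 0, "az": 0, "hand": 0}
    - {"x": 0, "y": 0.001, "z": 0.06, "ax": 0.005, "ay": 0, "az": 0, "hand": 0}
    - {"x": 0, "y": 0.001, "z": 0.075, "ax": 0.005, "ay": 0, "az": 0, "hand": 0}
    - {"x": 0, "y": 0.001, "z": 0.09, "ax": 0.005, "ay": 0, "az": 0, "hand": 0}
    - {"x": 0, "y": 0.001, "z": 0.102, "ax": 0.005, "ay": 0, "az": 0, "hand": 0}
    - {"x": 0, "y": 0.001, "z": 0.111, "ax": 0.005, "ay": 0, "az": 0, "hand": 0}
    - {"x": 0, "y": 0.001, "z": 0.117, "ax": 0.005, "ay": 0, "az": 0, "hand": 0}
    - {"x": 0, "y": 0.001, "z": 0.121, "ax": 0.005, "ay": 0, "az": 0, "hand": 0}
    - {"x": 0, "y": 0.001, "z": 0.123, "ax": 0.005, "ay": 0, "az": 0, "hand": 0}
    - {"x": 0, "y": 0.001, "z": 0.123, "ax": 0.005, "ay": 0, "az": 0, "hand": 0}

```text
clock: 7.88
tcp_pos: [0.6056, 0.226, 0.0512]
orientation: [0.002, 0.577, 0.816, 0.003]
wrist_force: [-6.1, -2.1, 27.2]
finger_gap: 0.0
```

carry_out:
  plan:
    - {"x": 0, "y": 0, "z": -0.02, "ax": 0, "ay": 0, "az": 0, "hand": 0}
    - {"x": 0, "y": 0, "z": -0.045, "ax": 0, "ay": 0, "az": 0, "hand": 0}
    - {"x": 0, "y": -0.002, "z": -0.07, "ax": 0, "ay": 0, "az": 0, "hand": 0}
    - {"x": 0, "y": -0.002, "z": -0.1, "ax": 0, "ay": 0, "az": 0, "hand": 0}
    - {"x": 0, "y": -0.002, "z": -0.13, "ax": 0, "ay": 0, "az": 0, "hand": 0}
    - {"x": 0, "y": -0.002, "z": -0.15, "ax": 0, "ay": 0, "az": 0, "hand": 0}
    - {"x": 0, "y": -0.002, "z": -0.16, "ax": 0, "ay": 0, "az": 0, "hand": 0}
    - {"x": 0, "y": -0.002, "z": -0.16, "ax": 0, "ay": 0, "az": 0, "hand": 0}
    - {"x": 0, "y": -0.002, "z": -0.16, "ax": 0, "ay": 0, "az": 0, "hand": 0}

```text
clock: 8.63
tcp_pos: [0.6026, 0.2248, 0.21]
orientation: [0.001, 0.578, 0.816, 0.003]
wrist_force: [-0.1, -0.5, -0.2]
finger_gap: 0.0
```

```bash
python3 - <<'E'
from h import *
a=viewer.read_camera("side");b=viewer.read_camera("scene")
c=lambda i,x,y:cv2.resize(i[y:y+150,x:x+130],(390,450))
cv2.imwrite("pics/a5.png",np.hstack([c(a,190,290),c(b,390,190)])[:,:,::-1])
cv2.imwrite("pics/s5.png",b[:,:,::-1])
E
```

```text
(no output)
```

View pics/a5.png

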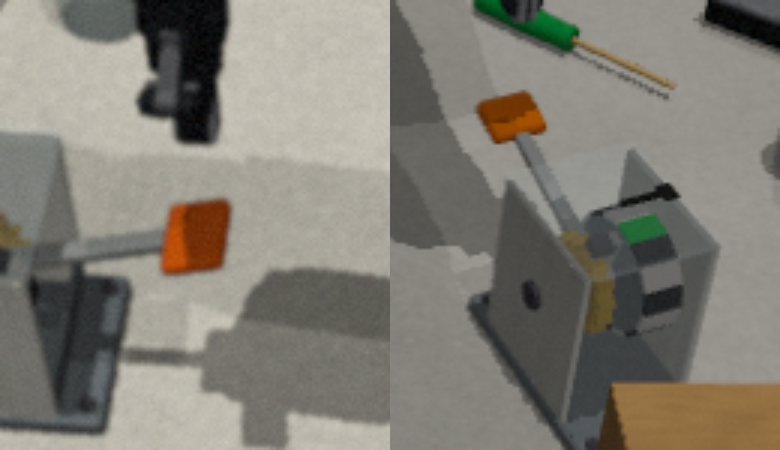

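View pics/s5.png

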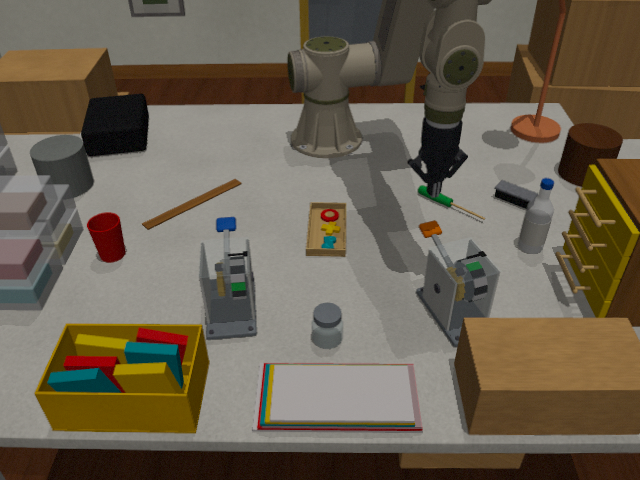

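```bash
python3 - <<'E'
import cv2,numpy as np
def g(im,x0,y0,s,x1=0):
    h=cv2.cvtColor(im,cv2.COLOR_BGR2HSV);M=cv2.inRange(h,(45,150,70),(80,255,255))
    for c in cv2.findContours(M,0,1)[0]:
        if cv2.contourArea(c)>25*s*s*.7:
            m=cv2.moments(c);print(round(x0+m['m10']/m['m00']/s,1),round(y0+m['m01']/m['m00']/s,1),cv2.contourArea(c)/s/s)
i=cv2.imread('pics/scene0.png');g(i[255:330,440:510],440,255,1)
for n,x,y in[('a1',370,150),('a2',390,190),('a3',390,190),('a4',390,190),('a5',390,190)]:
    print(n);g(cv2.imread(f'pics/{n}.png')[:,390:],x,y,3)
i0=cv2.imread('pics/scene0.png');i5=cv2.imread('pics/s5.png')
f=lambda i:cv2.resize(i[235:315,440:505],(390,480),interpolation=cv2.INTER_CUBIC)
cv2.imwrite('pics/cmp.png',np.hstack([f(i0),f(i5)]))
E
```

```text
480.4 287.3 78.0
a1
480.7 287.7 92.6111111111111
446.0 199.9 61.72222222222222
a2
480.2 281.9 90.72222222222223
a3
480.1 281.5 85.16666666666667
445.6 199.8 65.44444444444444
a4
477.6 273.2 82.27777777777779
445.8 199.9 64.27777777777779
a5
473.9 266.3 76.05555555555556
444.0 199.2 89.05555555555556
423.8 191.6 19.833333333333332
```

View pics/cmp.png

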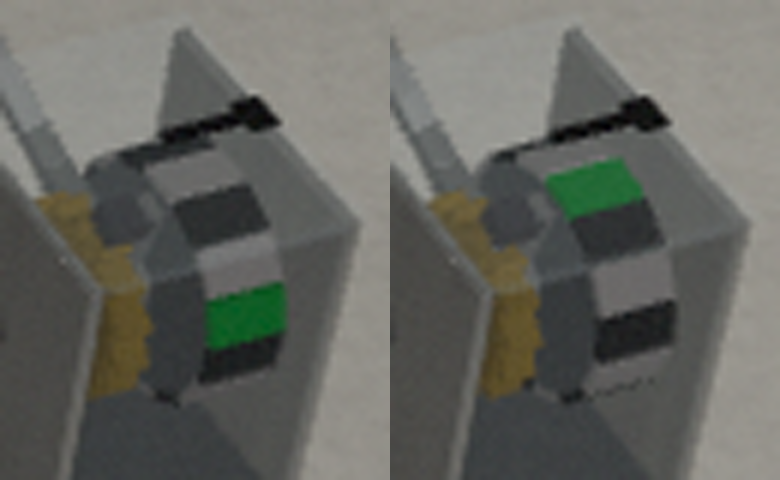

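The green segment reached near the top, but its first step looks shorter than the others. I'll work out the wheel angles by casting rays onto the drum (radius 44 mm, axle at the given height).

```bash
python3 - <<'E'
from h import *
m=viewer.camera_model("scene")
def ang(p,hd=19.6,dx=0,dz=0):
    h=np.radians(hd);f=np.array([np.cos(h),np.sin(h),0]);c=np.array([.6065,.226,.085])+f*(.132+dx)+[0,0,dz]
    o,v=ray(m,p); a=lambda w:np.array([w@f,w[2]])
    O=a(o-c);V=a(v);A=V@V;B=O@V;C=O@O-.044**2;t=(-B-np.sqrt(B*B-A*C))/A
    P=O+t*V;lat=(o+t*v-c)@np.array([-f[1],f[0],0]);return np.degrees(np.arctan2(P[0],P[1])),lat
pts=[(480.4,287.3),(480.1,281.5),(477.6,273.2),(473.9,266.3)]
for kw in [{},dict(dx=.004),dict(dx=-.004),dict(hd=22),dict(dz=.003)]:
    print(kw,[tuple(np.round([ang((x-.0,y),**kw)[0],1000*ang((x,y),**kw)[1]],1)) for x,y in pts])
# segment boundaries from cmp.png (scale 6): mid-edge points
def px(u,v): return (440+u/6-.4,235+v/6-.4)
print('init',[round(ang(px(*q))[0],1) for q in [(205,155),(213,195),(230,243),(245,290),(245,340),(240,375)]])
print('final',[round(ang(px(*q))[0],1) for q in [(190,170),(216,208),(242,253),(246,308),(246,357)]])
E
```

```text
{} [(np.float64(75.7), np.float64(28.3)), (np.float64(59.3), np.float64(28.3)), (np.float64(36.7), np.float64(27.2)), (np.float64(16.0), np.float64(25.9))]
{'dx': 0.004} [(np.float64(71.0), np.float64(25.9)), (np.float64(55.2), np.float64(26.5)), (np.float64(32.8), np.float64(26.0)), (np.float64(11.7), np.float64(25.3))]
{'dx': -0.004} [(np.float64(80.7), np.float64(30.9)), (np.float64(63.5), np.float64(30.3)), (np.float64(40.5), np.float64(28.5)), (np.float64(20.2), np.float64(26.6))]
{'hd': 22} [(np.float64(77.0), np.float64(21.6)), (np.float64(60.4), np.float64(21.7)), (np.float64(37.6), np.float64(20.9)), (np.float64(17.1), np.float64(20.0))]
{'dz': 0.003} [(np.float64(78.9), np.float64(27.8)), (np.float64(62.0), np.float64(27.5)), (np.float64(39.3), np.float64(25.9)), (np.float64(19.0), np.float64(24.2))]
init [np.float64(-2.6), np.float64(19.1), np.float64(41.6), np.float64(63.3), np.float64(89.1), np.float64(nan)]
final [np.float64(3.8), np.float64(25.3), np.float64(47.1), np.float64(71.8), np.float64(101.9)]<stdin>:6: RuntimeWarning: invalid value encountered in sqrt
```

By this measure the total turn is about 62–66° of the nominal 72°. That depends on the assumed axle position and start angle, so I want an independent look. I'll rise and turn the wrist camera around over the machine, to compare green and the pointer from above.

carry_out:
  plan:
    - {"x": 0, "y": 0, "z": -0.03, "ax": 0, "ay": 0, "az": 0.1, "hand": 0}
    - {"x": 0, "y": 0, "z": -0.06, "ax": 0, "ay": 0, "az": 0.22, "hand": 0}
    - {"x": 0, "y": 0, "z": -0.09, "ax": 0, "ay": 0, "az": 0.34, "hand": 0}
    - {"x": 0, "y": 0, "z": -0.11, "ax": 0, "ay": 0, "az": 0.46, "hand": 0}
    - {"x": 0, "y": 0, "z": -0.11, "ax": 0, "ay": 0, "az": 0.58, "hand": 0}
    - {"x": 0, "y": 0, "z": -0.11, "ax": 0, "ay": 0, "az": 0.7, "hand": 0}
    - {"x": 0, "y": 0, "z": -0.11, "ax": 0, "ay": 0, "az": 0.82, "hand": 0}
    - {"x": 0, "y": 0, "z": -0.11, "ax": 0, "ay": 0, "az": 0.94, "hand": 0}
    - {"x": 0, "y": 0, "z": -0.11, "ax": 0, "ay": 0, "az": 1.06, "hand": 0}
    - {"x": 0, "y": 0, "z": -0.11, "ax": 0, "ay": 0, "az": 1.18, "hand": 0}
    - {"x": 0, "y": 0, "z": -0.11, "ax": 0, "ay": 0, "az": 1.3, "hand": 0}
    - {"x": 0, "y": 0, "z": -0.11, "ax": 0, "ay": 0, "az": 1.42, "hand": 0}

```text
clock: 9.73
tcp_pos: [0.601, 0.2243, 0.3161]
orientation: [-0.001, 0.971, 0.24, -0.001]
wrist_force: [-0.3, -0.2, 0.2]
finger_gap: -0.0003
```

carry_out:
  plan:
    - {"x": 0, "y": 0, "z": 0, "ax": 0, "ay": 0, "az": 0.12, "hand": 0}
    - {"x": 0, "y": 0, "z": 0, "ax": 0, "ay": 0, "az": 0.24, "hand": 0}
    - {"x": 0, "y": 0, "z": 0, "ax": 0, "ay": 0, "az": 0.36, "hand": 0}
    - {"x": 0, "y": 0, "z": 0, "ax": 0, "ay": 0, "az": 0.48, "hand": 0}
    - {"x": 0, "y": 0, "z": 0, "ax": 0, "ay": 0, "az": 0.6, "hand": 0}
    - {"x": 0, "y": 0, "z": 0, "ax": 0, "ay": 0, "az": 0.72, "hand": 0}
    - {"x": 0, "y": 0, "z": 0, "ax": 0, "ay": 0, "az": 0.84, "hand": 0}
    - {"x": 0, "y": 0, "z": 0, "ax": 0, "ay": 0, "az": 0.96, "hand": 0}
    - {"x": 0, "y": 0, "z": 0, "ax": 0, "ay": 0, "az": 1.08, "hand": 0}
    - {"x": 0, "y": 0, "z": 0, "ax": 0, "ay": 0, "az": 1.2, "hand": 0}
    - {"x": 0, "y": 0, "z": 0, "ax": 0, "ay": 0, "az": 1.32, "hand": 0}
    - {"x": 0, "y": 0, "z": 0, "ax": 0, "ay": 0, "az": 1.4, "hand": 0}

```text
clock: 10.73
tcp_pos: [0.6005, 0.2241, 0.3136]
orientation: [0.001, 0.896, -0.445, -0.002]
wrist_force: [0.9, 0.9, -0.5]
finger_gap: 0.0002
```

```bash
python3 go.py 0.604 0.226 0.3 -70; python3 - <<'E'
from h import *
np.save('w6.npy',viewer.camera_model("wrist")['T'])
w=viewer.read_camera("wrist")
cv2.imwrite("pics/w6.png",w[:,:,::-1]); print(viewer.camera_model("wrist")['T'][:3,3])
E
```

```text
t 10.7333 tcp [0.6005 0.2241 0.3136] q [0.23 0.46 0.46 1.58 0.   2.72] F [ 0.86  0.95 -0.47] gap 0.0002
shift [ 0.0007 -0.004   0.0136] turn [0.005 0.003 0.3  ]
[0.66546072 0.27156337 0.45615472]
```

View pics/w6.png

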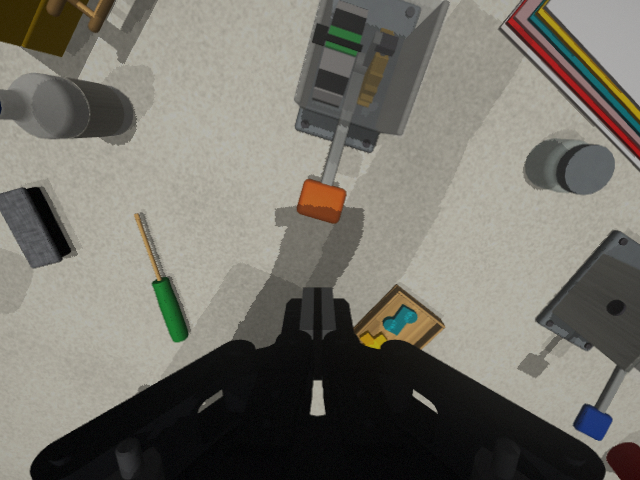

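```bash
python3 - <<'E'
import cv2
i=cv2.imread('pics/w6.png')[0:120,290:410];cv2.imwrite('pics/w6z.png',cv2.resize(i,(600,600),interpolation=cv2.INTER_CUBIC))
E
```

```text
(no output)
```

View pics/w6z.png

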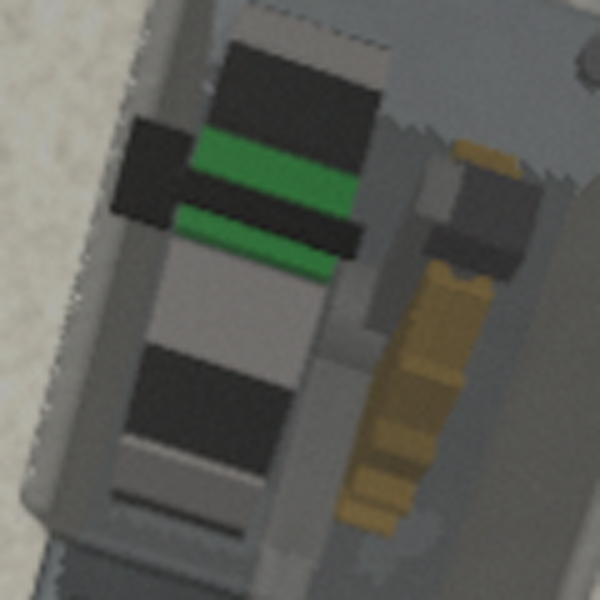

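From above, the pointer bar crosses the green segment close to its middle. I'll put a number on it, with a height range for the bar.

```bash
python3 - <<'E'
from h import *
m=viewer.camera_model("wrist"); m['T']=np.load('w6.npy')
P=lambda u,v:(290+u/5-.4,v/5-.4)
f=np.array([np.cos(np.radians(19.6)),np.sin(np.radians(19.6)),0]);o0=np.array([.6065,.226,0])
d=lambda q,z:round(1000*float((plane(m,P(*q),z)-o0)@f),1)
# bar ends at its top edges/bottom edges, mid strip
for z in(.135,.141,.148): print('bar',z,d((270,190),z),d((268,230),z))
for z in(.127,.129): print('green far/near',z,d((272,158),z),d((257,254),z))
print('other bounds', [d(q,z) for q,z in [((305,65),.113),((232,365),.123),((203,455),.113)]])
E
```

```text
bar 0.135 143.2 137.5
bar 0.141 141.9 136.2
bar 0.148 140.3 134.8
green far/near 0.127 149.7 135.0
green far/near 0.129 149.3 134.6
other bounds [168.6, 117.6, 102.8]
```

carry_out:
  plan:
    - {"x": 0.006, "y": -0.017, "z": 0, "ax": 0, "ay": 0, "az": 0, "hand": 0}
    - {"x": 0.011, "y": -0.034, "z": 0, "ax": 0, "ay": 0, "az": 0, "hand": 0}
    - {"x": 0.017, "y": -0.051, "z": 0, "ax": 0, "ay": 0, "az": 0, "hand": 0}
    - {"x": 0.022, "y": -0.067, "z": 0, "ax": 0, "ay": 0, "az": 0, "hand": 0}
    - {"x": 0.022, "y": -0.067, "z": 0, "ax": 0, "ay": 0, "az": 0, "hand": 0}
    - {"x": 0.022, "y": -0.067, "z": 0, "ax": 0, "ay": 0, "az": 0, "hand": 0}

```text
clock: 11.28
tcp_pos: [0.6673, 0.247, 0.3101]
orientation: [0.003, 0.896, -0.445, -0.004]
wrist_force: [-0.3, -1.0, 0.4]
finger_gap: 0.0003
```

```bash
python3 - <<'E'
from h import *
T=viewer.camera_model("wrist")['T'];np.save('w7.npy',T)
w=viewer.read_camera("wrist");print(T[:3,3])
cv2.imwrite("pics/w7.png",w[:,:,::-1])
m=viewer.camera_model("wrist");m['T']=T
h=cv2.cvtColor(w,cv2.COLOR_RGB2HSV);M=cv2.inRange(h,(45,120,40),(80,255,255))
cs=[c for c in cv2.findContours(M,0,1)[0] if cv2.contourArea(c)>20]
print([(cv2.minAreaRect(c)) for c in cs])
i=w[90:210,290:410,::-1];cv2.imwrite('pics/w7z.png',cv2.resize(i,(600,600),interpolation=cv2.INTER_CUBIC))
E
```

```text
[0.73281522 0.29462709 0.45236522]
[((161.48275756835938, 346.7069091796875), (58.86542892456055, 17.45536231994629), 68.19859313964844), ((317.94036865234375, 119.03211212158203), (30.17152976989746, 13.505351066589355), 16.699241638183594)]
```

View pics/w7z.png

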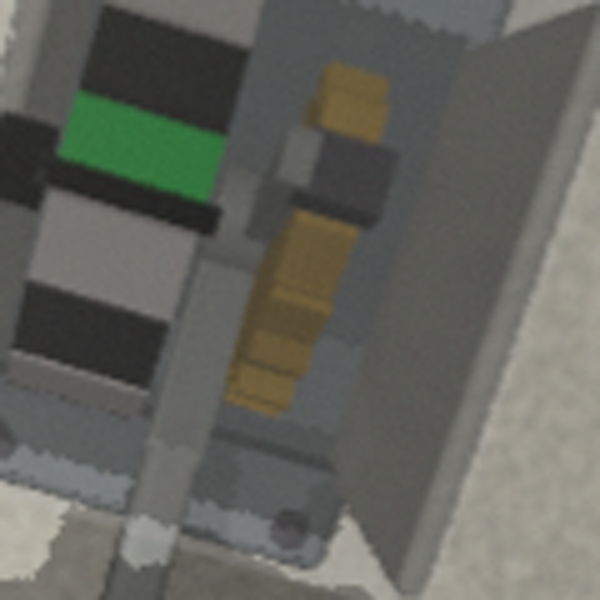

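```bash
python3 - <<'E'
from h import *
from scipy.optimize import least_squares
m6=viewer.camera_model("wrist"); m6['T']=np.load('w6.npy'); m7=dict(m6); m7['T']=np.load('w7.npy')
P6=lambda u,v:(290+u/5-.4,v/5-.4); P7=lambda u,v:(290+u/5-.4,90+v/5-.4)
h=np.radians(19.6);f=np.array([np.cos(h),np.sin(h),0]);o0=np.array([.6065,.226,0])
def r2(m,p):
    o,v=ray(m,p);return np.array([(o-o0)@f,o[2]]),np.array([v@f,v[2]])
def isect(a,b):
    (o1,v1),(o2,v2)=a,b;t=np.linalg.solve(np.c_[v1,-v2],o2-o1);return o1+t[0]*v1
# in machine (forward,z) plane: bar edges in both views
print('bar far/near',isect(r2(m6,P6(270,190)),r2(m7,P7(130,182))),isect(r2(m6,P6(268,230)),r2(m7,P7(128,208))))
print('cam fwd',r2(m6,(0,0))[0],r2(m7,(0,0))[0])
# boundaries: (view, pixel, index) index relative to green far edge
B=[(m6,P6(272,158),.5),(m6,P6(257,254),-.5),(m6,P6(305,65),1.5),(m6,P6(232,365),-1.5),(m6,P6(203,455),-2.5),
   (m7,P7(155,112),.5),(m7,P7(172,30),1.5),(m7,P7(98,305),-1.5),(m7,P7(85,370),-2.5)]
def hit(m,p,D,Z):
    O,V=r2(m,p);O=O-[D,Z];A=V@V;b=O@V;C=O@O-.044**2
    t=(-b-np.sqrt(max(b*b-A*C,0)))/A;Q=O+t*V;return np.degrees(np.arctan2(Q[0],Q[1]))
def res(x): return [hit(m,p,x[0],x[1])-x[2]-24*k for m,p,k in B]
s=least_squares(res,[.14,.085,0],x_scale=[.01,.01,5]);print(s.x,np.round(s.fun,1))
for Z in(.08,.085,.09):
    s=least_squares(lambda y:res([y[0],Z,y[1]]),[.14,0],x_scale=[.01,5]);print(Z,s.x,np.round(s.fun,1))
E
```

```text
bar far/near [0.1389333  0.15405303] [0.134727   0.14812171]
cam fwd [0.0707826  0.45610689] [0.14201726 0.45236522]
[0.13692885 0.08504424 7.63965422] [-2.7  1.4  0.4  2.   1.6 -0.3 -2.1 -0.3  0.2]
0.08 [0.13726613 7.86029234] [-1.7  2.   3.1  2.3  1.6 -0.8 -2.3 -1.7 -2.4]
0.085 [0.13693068 7.64353112] [-2.7  1.4  0.5  2.   1.6 -0.3 -2.1 -0.4  0.2]
0.09 [0.13746278 5.94836252] [-3.6  1.1 -2.4  2.   1.4  0.4 -2.1  1.1  2.1]
```

The two overhead views give a self-consistent drum axle: 137 mm forward and 85 mm up, matching the spec and the bar position. They also put green roughly 8° short of the pointer, which is inside the tolerance of about 11° but with little margin. I'll take a closer look for a better number.

carry_out:
  plan:
    - {"x": 0, "y": 0.002, "z": 0.02, "ax": 0, "ay": 0, "az": 0, "hand": 0}
    - {"x": 0, "y": 0.002, "z": 0.04, "ax": 0, "ay": 0, "az": 0, "hand": 0}
    - {"x": 0, "y": 0.002, "z": 0.06, "ax": 0, "ay": 0, "az": 0, "hand": 0}
    - {"x": 0, "y": 0.002, "z": 0.085, "ax": 0, "ay": 0, "az": 0, "hand": 0}
    - {"x": 0, "y": 0.002, "z": 0.085, "ax": 0, "ay": 0, "az": 0, "hand": 0}
    - {"x": 0, "y": 0.002, "z": 0.085, "ax": 0, "ay": 0, "az": 0, "hand": 0}

```text
clock: 11.83
tcp_pos: [0.6625, 0.2451, 0.2255]
orientation: [0.003, 0.896, -0.445, -0.005]
wrist_force: [-0.2, 0.0, 0.7]
finger_gap: 0.0002
```

```bash
python3 - <<'E'
from h import *
T=viewer.camera_model("wrist")['T'];np.save('w8.npy',T)
w=viewer.read_camera("wrist");print(T[:3,3],viewer.camera_model("wrist")['vfov'])
cv2.imwrite("pics/w8.png",w[:,:,::-1])
m=viewer.camera_model("wrist");m['T']=T
k,d=K(m)
p=T[:3,:3].T@(np.array([.735,.272+.026,.129])-T[:3,3]);u=cv2.projectPoints(p.reshape(1,3),np.zeros(3),np.zeros(3),k,d)[0].ravel();print(u)
x,y=int(u[0])-60,max(int(u[1])-60,0);print(x,y)
i=w[y:y+120,x:x+120,::-1];cv2.imwrite('pics/w8z.png',cv2.resize(i,(600,600),interpolation=cv2.INTER_CUBIC))
E
```

```text
[0.72834904 0.29288342 0.36743434] 70.35166126882629
[319.50648524 108.70249682]
259 48
```

View pics/w8z.png

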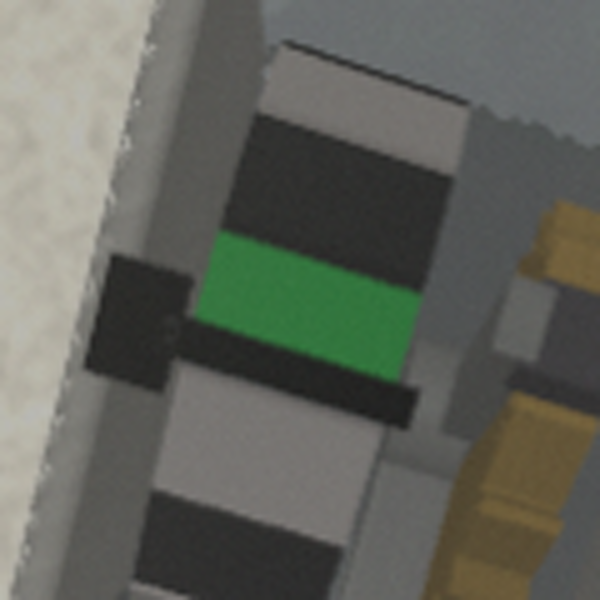

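```bash
python3 - <<'E'
from h import *
from scipy.optimize import least_squares
m=viewer.camera_model("wrist"); m['T']=np.load('w8.npy')
P=lambda u,v:(259+u/5-.4,48+v/5-.4)
o0=np.array([.6065,.226,0])
# heading from boundary lines and strip edge
a=plane(m,P(222,233),.127);b=plane(m,P(420,293),.127);print('axle dir',np.degrees(np.arctan2(*(b-a)[:2]))+0)
for hd in(18,19.6,21):
    h=np.radians(hd);f=np.array([np.cos(h),np.sin(h),0])
    def r2(p):
        o,v=ray(m,p);return np.array([(o-o0)@f,o[2]]),np.array([v@f,v[2]])
    B=[(P(320,263),.5),(P(355,146),1.5),(P(248,517),-1.5)]
    def hit(p,D,Z=.085):
        O,V=r2(p);O=O-[D,Z];A=V@V;b=O@V;C=O@O-.044**2
        t=(-b-np.sqrt(max(b*b-A*C,0)))/A;Q=O+t*V;return np.degrees(np.arctan2(Q[0],Q[1]))
    s=least_squares(lambda x:[hit(p,x[0])-x[1]-24*k for p,k in B],[.137,0],x_scale=[.01,5])
    print(hd,s.x,s.fun.round(2))
    O,V=[r2(P(300,350)),r2(P(292,392))][0]
    for q in [(300,350),(292,392)]:
        print([round(1000*(plane(m,P(*q),z)-o0)@f,1) for z in(.14,.148,.155)])
    # phase directly from bar centre as axis
    for D in (.135,.1365,.138): print('D',D,[round(hit(p,D)-24*k,1) for p,k in B])
E
```

```text
axle dir 158.57794261673166
18 [0.13530983 8.76766455] [-1.   -0.18  1.18]
[np.float64(138.9), np.float64(138.8), np.float64(138.8)]
[np.float64(133.8), np.float64(133.9), np.float64(134.0)]
D 0.135 [np.float64(8.2), np.float64(9.2), np.float64(10.4)]
D 0.1365 [np.float64(6.1), np.float64(6.2), np.float64(8.1)]
D 0.138 [np.float64(4.0), np.float64(3.3), np.float64(5.8)]
19.6 [0.13612983 8.62744261] [-0.97 -0.18  1.15]
[np.float64(139.6), np.float64(139.5), np.float64(139.5)]
[np.float64(134.5), np.float64(134.6), np.float64(134.7)]
D 0.135 [np.float64(9.3), np.float64(10.8), np.float64(11.5)]
D 0.1365 [np.float64(7.1), np.float64(7.7), np.float64(9.2)]
D 0.138 [np.float64(5.0), np.float64(4.7), np.float64(6.9)]
21 [0.13667696 8.63158804] [-0.97 -0.18  1.15]
[np.float64(140.2), np.float64(140.1), np.float64(140.0)]
[np.float64(135.0), np.float64(135.1), np.float64(135.2)]
D 0.135 [np.float64(10.1), np.float64(12.1), np.float64(12.3)]
D 0.1365 [np.float64(7.9), np.float64(8.8), np.float64(10.0)]
D 0.138 [np.float64(5.8), np.float64(5.8), np.float64(7.8)]
```

```bash
python3 go.py 0.6625 0.245 0.2255 -52; python3 -c "
from workcell import env
print(env.hand_in())"
```

```text
t 11.8833 tcp [0.6637 0.2454 0.2274] q [0.24 0.6  0.49 1.46 0.   2.73] F [0.25 0.61 0.57] gap -0.0
shift [-0.0004  0.0012  0.0019] turn [ 0.007  0.005 -0.015]
the job is handed in; nothing more can be done
None
```

I pushed the orange lever down to its stop three times with closed fingertips and let it rise fully after each push. The job was handed in at about 12 s, but the wheel stands slightly short of three full places.

- **Strokes:** force at the stop read 25, 28 and 27 N. The pictures after each stroke show the lever back up. The green segment moved on after every push.
- **Blue counter:** I never went near it, and its lever was up in the later pictures.
- **End state:** the gripper was free in the air, with almost no force on the wrist.
- **Wheel position (the check that disagreed):** the pointer bar lies over the green segment, but off its middle. My overhead measurements put the wheel about 7–9° short of exactly three places, at roughly 1.10–1.13 rad against the nominal 1.257. That is inside the allowed 1.07–1.45, but the margin is small.
- **Likely cause:** the first stroke seemed to turn the wheel only about 16°, and the other two close to a full place of 24°. I did not find out why. I left it as it was, since another press would have broken the instruction of exactly three.

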